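# Gauge the empty depth of a mailing tube

### The arm

A 6-joint arm with a two-finger parallel gripper is mounted at the origin on the work surface. World frame = base frame: x ahead of the robot, y to its left, z up, the work surface at z = 0. Lengths are in m, angles in rad, forces in N, time in s.
With the tool pointing down it reaches from about 0.35 to 0.85 m from the base axis. Payload 8.1 kg.
Tool frame: the origin (TCP) lies between the finger pads; the fingertips stand 11 mm ahead of it and the grasp point (between the pads) lies 8 mm behind it (robot.tips_ahead is the distance from the TCP to the fingertips, in m); z points along the fingers, y is the line along which they close (so a half turn about z gives the same grasp; the last joint's range is limited). The gripper opens to 93 mm and grips with 3 to 60 N. Pads are 15 mm wide; open, the fingers measure 128 mm over their backs; the gripper's body (75 mm by 188 mm) begins 65 mm behind the grasp point.
Start: joints at [1.028, 0.13, 1.488, -0, 1.523, -0.085], TCP at [0.265, 0.538, 0.205] pointing down, gripper open.
Joint ranges: [-2.96, 2.96], [-0.89, 2.26], [0.02, 2.5], [-1.34, 4.48], [0, 2.73], [-2.66, 2.66]. Speed limits (rad/s): [2.39, 2.39, 2.79, 3.14, 3.14, 3.14].

### API

Orientations are given as a rotation vector (axis times angle).
In Python, from plant import robot gives the robot as it stands. The module is installed in compiled form; this text tells all that it offers.
- The arm moves only by the tool move_arm, never from a script. Its argument "deltas" is one flat list of numbers, 7 for each row, row after row: the shift along the tool's x, y, z in m, then the turn, a rotation vector about the tool's x, y, z in rad, then the opening, from 0 (shut) to 1 (fully open). A call has 1 to 12 rows; each row is the pose to reach, as a shift and turn from the pose commanded when the call began, along the tool's axes at that moment; what a row does not reach only later rows make up. A row lasts 1/8 s, in which the tool goes at most 62.5 mm and 10.7 degrees, less where a joint would pass 70% of its speed; a pose out of reach is approached as far as the arm can. A call with a gripper value outside its range is refused whole. The fingers move at their own pace and stop on an object; "squeeze" is the grip in N (left out, the last holds). Time passes only in rows, so rows that repeat a pose let the fingers close. It gives the time, the measured TCP pose, the force, the opening and the grip force at its end, in the units of the state.
- robot.read_state(): the state, without advancing time (a new reading comes with each control period).
- robot.read_camera(name): name is "side" or "top" or "wrist"; returns (picture, depth): 400x640x3 uint8, red, green, blue; 400x640 float32, m along the optical axis (not along the pixel's ray), 0 where there is no reading.
- robot.camera_model(name): a dict with "K" (3x3 intrinsics, pixels), "k1" (the pictures are not rectified: a ray, as slopes to the right and down, at radius r is drawn at 1 + k1 r^2 times it, then the intrinsics apply), "R" (3x3) and "t" (3): a world point X has camera coordinates R X + t; the wrist camera has in their place "tool_from_camera" (4x4, takes a point from camera to tool coordinates, whose origin is the TCP and whose axes are the flange's). Camera axes: x right, y down, z forward; pixel columns grow to the right and rows downward; lengths in m; the calibration is good to about 2 mm. A picture is of the moment at which its call begins: read the wrist's pose just before it. camera_model takes no time and is no camera call.
- robot.close_job(): hands the job in; it is judged then, once.
Trained networks look in the newest picture that a camera, given by its name, has taken for a name from the list of things; names that differ only in an ending like _2 or _b are one class to them, and where a whole thing is asked for, a point or a joint stands for the part that bears it (a point fixed in the world has none). Each returns a list of dicts, best first, with "confidence" (0 to 1); they miss things now and then, are a little off and sometimes report something else, mostly with a low value. They report only what shows in the picture. A call takes as long as a camera call. They do not tell look-alikes from the thing itself.
- robot.recognise(camera, label): "uv" ([column, row] in pixels, amid what is visible of it).
The state is a dict: "t": time; "q": joint angles; "dq": joint speeds; "joint_torque": joint torques, N m; "tool_pos": TCP position; "orientation": TCP orientation; "force": force on the tool from outside, world axes, zero at the start; "wrist_torque": the same for the moment, N m; "opening": finger opening in m; "gripper_force": force on a finger pad.
Only numpy, scipy, OpenCV 4.12 (cv2) and the standard library are available. Lean on these libraries where they do the work, as an engineer would, in place of code of your own. Each camera call takes 0.05 s, during which the arm holds its last target. There are 200 camera calls.

### The job

The open mailing tube is part filled with fragile glass goods, and the packer needs to know how much empty room is left above them. Lift the depth gauge out of its steel holder, put it tip first into the open tube and push it gently down, with its stiff marker ring riding up against the rim, until the tip bottoms out on the goods; never force it. Let go and leave the gauge standing there with the ring still against the rim, and leave everything else on the bench as it is.

Things in the scene. Friction and masses are not known exactly. Their poses are not given: they have to be found in the camera images.
- gauge: The depth gauge, standing upright in the holder: a round aluminium rod, 17 mm in diameter, with dark graduation lines and a 4 mm chamfer at the tip; on top a round black grip 24 mm in diameter and 40 mm long. 150 mm long in all, about 0.14 kg. Origin at the centre of the tip's flat end, z along the rod up to the grip; the grip spans z = 110 to 150 mm. A marker ring sits on the rod.
- gauge_tip (a point): Centre of the tip's flat end face (same point as the gauge's origin).
- gauge_head (a point): Centre of the black grip, 130 mm above the tip.
- ring (a joint): Marker ring on the rod (grey, 32 mm in diameter, 12 mm high): how far it has been slid up the rod, in m. Its underside is 30 mm + this value above the tip. A stiff slide: about 4 N moves it, it stays where it is left and does not slip under the gauge's weight. Travel 66 mm.
- ring_foot (a point): Centre of the marker ring's underside.
- holder: The gauge's holder, a fixed dark steel block 80 x 80 x 35 mm with one round socket 20 mm in diameter and 25 mm deep in the middle of its top; the gauge's tip stands on the socket's floor, 10 mm above the bench. Origin at the centre of the underside, z up.
- tube: The open mailing tube, thick-walled brown cardboard, 34 mm outside and 20 mm inside, held upright and fixed in a square wooden foot 70 x 70 x 20 mm; its rim is 110 mm above the bench. It is the only tube without a white cap. Origin at the centre of the foot's underside, z up.
- tube_mouth (a point): Centre of the open tube's mouth, at the height of its rim (110 mm above the bench), z up.
- goods: The glass goods packed in the open tube. Their flat, rigid top lies somewhere between 48 and 80 mm below the tube's mouth, differently each time; this pose does not tell where: its origin is merely the centre of the underside of the tube's foot.
- capped_tube_a: Loose brown mailing tube closed by a white cap, 37 mm in diameter, 94 mm high, standing near the open tube. Origin at the centre of its underside.
- capped_tube_b: Loose brown mailing tube closed by a white cap, 37 mm in diameter, 79 mm high, standing near the holder. Origin at the centre of its underside.
- tape_roll: Roll of packing tape lying flat, 100 mm in diameter, 45 mm high. Origin at the centre of its underside.
- parcel_a: Small loose parcel, 130 x 100 x 60 mm. Origin at the centre of its underside.
- parcel_b: Small loose parcel, 100 x 140 x 50 mm. Origin at the centre of its underside.
- pen: Marker pen lying on the bench, 120 mm long, 12 mm thick, along its x. Origin on its underside at mid length.
- label_roll: Roll of labels lying flat, 70 mm in diameter, 40 mm high. Origin at the centre of its underside.
There are look-alikes about, which are no part of the job. What is shaped like the holder but pink is not meant.

How it is judged:
By the outcome, as a careful person would: the job done as asked, in the order asked, and still so for the second after the job is handed in, with the robot touching nothing.
It also fails if it takes over 54 s, if anything falls off the work surface, if the arm or the gripper's body presses on something with over 40 N, if the wrist force passes 120 N, or if a joint passes its speed limit or range.

## Working session

There is one attempt and no reset: what is moved stays moved. The work goes in short steps, Python scripts to look and compute and a tool call to move; the robot and the scene stay as the last step left them, time stands still between calls to the robot, and variables do not carry over. Pictures are saved under pics/ and viewed, at most 10 in all, crops included, and the job is handed in when it is done.

Besides the shell and the picture viewer there is one more tool, called after "Call:" in YAML: its name, and indented under it one key for each argument. move_arm: Moves the arm, as the interface text tells. Its arguments: {"type":"object","properties":{"deltas":{"type":"array","items":{"type":"number"}},"squeeze":{"type":"number"}},"required":["deltas"]}

```bash
mkdir -p pics; cat > h.py <<'E'
import numpy as np, cv2
from plant import robot
def ray(m,uv):
    K=np.array(m["K"]);d=np.array([m["k1"],0,0,0,0],float)
    # drawn = r(1+k1 r^2): same as opencv model
    return np.r_[cv2.undistortPoints(np.array([[uv]],float),K,d)[0,0],1]
def Rt(name,st=None):
    m=robot.camera_model(name)
    if name=="wrist":
        T=np.array(m["tool_from_camera"]);Rw=cv2.Rodrigues(np.array(st["orientation"],float))[0]
        return m,Rw@T[:3,:3],Rw@T[:3,3]+np.array(st["tool_pos"])
    R=np.array(m["R"]);return m,R.T,-R.T@np.array(m["t"])
def at_depth(name,uv,d,st=None):
    m,R,c=Rt(name,st);return R@(ray(m,uv)*d)+c
def at_z(name,uv,z,st=None):
    m,R,c=Rt(name,st);r=R@ray(m,uv);return c+r*(z-c[2])/r[2]
def cloud(name,dep,st=None):
    m,R,c=Rt(name,st);v,u=np.mgrid[:400,:640]
    p=cv2.undistortPoints(np.stack([u,v],-1).reshape(-1,1,2).astype(float),np.array(m["K"]),np.array([m["k1"],0,0,0,0],float))[:,0]
    P=np.c_[p,np.ones(len(p))]*dep.reshape(-1,1)
    return (P@R.T+c).reshape(400,640,3)
def snap(name,f):
    st=robot.read_state();im,d=robot.read_camera(name);cv2.imwrite(f"pics/{f}.png",im[...,::-1]);np.save(f"pics/{f}.npy",d);return st,im,d
E
python3 - <<'E'
from h import *
for n in ("top","side"):
    st,im,d=snap(n,n+"0");C=cloud(n,d)
    for l in ("gauge","gauge_head","ring","holder","tube","capped_tube_a"):
        for r in robot.recognise(n,l)[:4]:
            u,v=np.round(r["uv"]).astype(int);print(n,l,round(r["confidence"],2),u,v,C[v,u].round(3))
s=robot.read_state();print(s["t"],s["tool_pos"],s["orientation"],s["opening"],robot.tips_ahead)
E
```

```text
top gauge 0.57 256 198 [0.553 0.177 0.157]
top gauge_head 0.55 253 199 [0.55  0.184 0.159]
top ring 0.5 263 198 [0.563 0.173 0.055]
top holder 0.67 242 143 [0.726 0.245 0.008]
top holder 0.64 309 207 [0.544 0.047 0.013]
top holder 0.62 199 278 [0.337 0.352 0.011]
top holder 0.55 409 180 [ 0.615 -0.223  0.096]
top tube 0.58 396 206 [ 0.546 -0.191  0.085]
top capped_tube_a 0.62 409 179 [ 0.618 -0.223  0.095]
top capped_tube_a 0.6 278 175 [0.625 0.131 0.078]
side gauge 0.63 285 181 [0.651 0.287 0.   ]
side gauge 0.63 312 196 [0.619 0.121 0.053]
side gauge_head 0.58 282 184 [0.555 0.178 0.099]
side gauge_head 0.25 384 274 [ 0.549 -0.211  0.049]
side ring 0.43 281 193 [0.555 0.185 0.062]
side ring 0.35 384 274 [ 0.549 -0.211  0.049]
side holder 0.87 284 205 [0.546 0.163 0.034]
side holder 0.87 311 230 [0.532 0.03  0.036]
side holder 0.78 188 210 [0.328 0.329 0.037]
side holder 0.68 313 174 [0.711 0.216 0.037]
side tube 0.71 384 274 [ 0.549 -0.211  0.049]
side capped_tube_a 0.95 409 261 [ 0.616 -0.233  0.063]
side capped_tube_a 0.62 310 198 [0.615 0.125 0.045]
0.7 [0.26517763 0.53823849 0.20495737] [7.12858585e-01 3.05963649e+00 7.85489167e-05] 0.09333352991324298 0.011
```

View pics/top0.png

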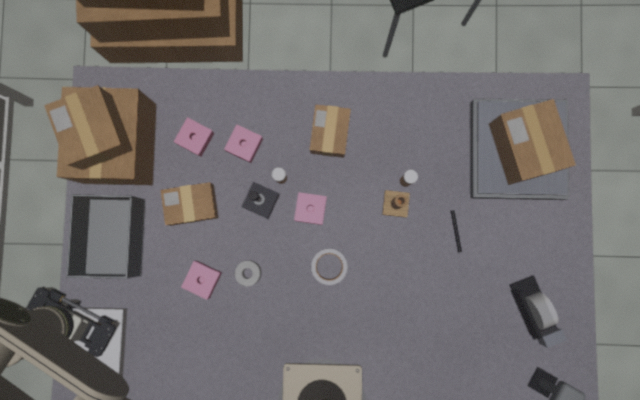

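View pics/side0.png

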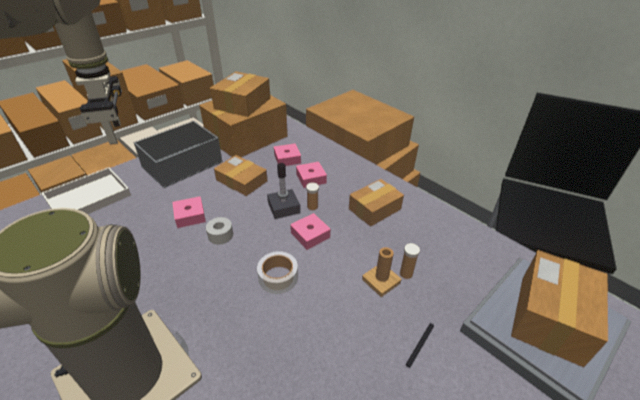

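The dark holder with the gauge is at about (260,200) in the top view and the open tube at about (397,204). The pink blocks are the look-alikes. Next I'll measure both precisely and plan the approach.

```bash
python3 - <<'E'
from h import *
for n in ("top","side"):
    C=cloud(n,np.load(f"pics/{n}0.npy"))
    for nm,c,r,z0,z1 in (("head",(.553,.178),.04,.12,.17),("ring",(.553,.178),.04,.042,.09),("tube",(.548,-.2),.035,.09,.13),("capA",(.617,-.225),.03,.08,.11),("capB",(.622,.128),.03,.06,.1)):
        m=(np.hypot(C[...,0]-c[0],C[...,1]-c[1])<r)&(C[...,2]>z0)&(C[...,2]<z1);P=C[m]
        if len(P):print(n,nm,len(P),P.min(0).round(3),P.max(0).round(3),P.mean(0).round(4))
s=robot.read_state();print(cv2.Rodrigues(np.array(s["orientation"]))[0].round(4));print(np.array(robot.camera_model("wrist")["tool_from_camera"]).round(3),robot.camera_model("wrist")["K"])
R=cv2.Rodrigues(np.array(s["orientation"]))[0]
print((R.T@(np.array([.55,.18,.32])-s["tool_pos"])).round(4))
E
```

```text
top head 85 [0.549 0.175 0.128] [0.57  0.198 0.165] [0.5593 0.1845 0.1567]
top ring 75 [0.522 0.155 0.043] [0.576 0.2   0.09 ] [0.5566 0.1798 0.061 ]
top tube 106 [ 0.543 -0.216  0.09 ] [ 0.576 -0.184  0.116] [ 0.5587 -0.1994  0.1075]
top capA 152 [ 0.608 -0.245  0.083] [ 0.643 -0.21   0.103] [ 0.6258 -0.2273  0.0941]
top capB 143 [0.611 0.111 0.064] [0.645 0.145 0.086] [0.6273 0.128  0.0793]
side head 123 [0.549 0.173 0.121] [0.571 0.196 0.163] [0.5575 0.1811 0.1465]
side ring 111 [0.545 0.169 0.043] [0.576 0.2   0.089] [0.5574 0.1804 0.065 ]
side tube 197 [ 0.542 -0.216  0.091] [ 0.576 -0.183  0.114] [ 0.557  -0.2005  0.1042]
side capA 188 [ 0.608 -0.244  0.08 ] [ 0.646 -0.208  0.098] [ 0.6239 -0.2283  0.0926]
side capB 133 [0.61  0.111 0.061] [0.648 0.147 0.083] [0.6248 0.1267 0.076 ]
[[-8.97e-01  4.42e-01  0.00e+00]
 [ 4.42e-01  8.97e-01  0.00e+00]
 [ 0.00e+00  1.00e-04 -1.00e+00]]
[[-0.001 -0.97  -0.242  0.066]
 [ 1.    -0.001  0.     0.   ]
 [-0.    -0.242  0.97  -0.179]
 [ 0.     0.     0.     1.   ]] [[300.00670922   0.         317.87674921]
 [  0.         300.00670922 198.55713715]
 [  0.           0.           1.        ]]
[-0.4138 -0.1955 -0.1151]
```

Call:
move_arm:
  deltas: [-0.03,-0.013,-0.04,0,0,0,1,-0.08,-0.035,-0.065,0,0,0,1,-0.13,-0.058,-0.065,0,0,0,1,-0.18,-0.08,-0.065,0,0,0,1,-0.23,-0.102,-0.065,0,0,0,1,-0.28,-0.124,-0.065,0,0,0,1,-0.33,-0.146,-0.065,0,0,0,1,-0.38,-0.168,-0.065,0,0,0,1,-0.41,-0.182,-0.065,0,0,0,1,-0.4205,-0.1865,-0.065,0,0,0,1,-0.4205,-0.1865,-0.065,0,0,0,1,-0.4205,-0.1865,-0.065,0,0,0,1]

```text
t: 2.2
tool_pos: [0.5593, 0.1862, 0.27]
orientation: [-0.711, -3.06, -0.001]
force: [0.3, -0.2, -0.0]
opening: 0.0931
gripper_force: 0.0
```

```bash
python3 - <<'E'
from h import *
st,im,d=snap("wrist","w1");C=cloud("wrist",d,st)
print(st["t"],st["tool_pos"],st["force"])
for l in ("gauge_head","ring","gauge"):
    for r in robot.recognise("wrist",l)[:2]:
        u,v=np.round(r["uv"]).astype(int);print(l,round(r["confidence"],2),u,v,C[v,u].round(3))
for nm,z0,z1 in (("top",.155,.17),("head",.115,.17),("ring",.05,.08)):
    m=(np.hypot(C[...,0]-.56,C[...,1]-.184)<.03)&(C[...,2]>z0)&(C[...,2]<z1);P=C[m]
    if len(P):print(nm,len(P),P.min(0).round(4),P.max(0).round(4),P.mean(0).round(4))
E
```

```text
2.2 [0.55931687 0.1862404  0.27003289] [ 0.26638504 -0.17653218 -0.04898894]
gauge_head 0.9 318 182 [0.551 0.191 0.155]
ring 0.74 318 170 [0.553 0.19  0.059]
gauge 0.89 318 184 [0.552 0.191 0.16 ]
top 431 [0.5492 0.1744 0.1551] [0.5718 0.197  0.1619] [0.5602 0.1857 0.1595]
head 545 [0.5492 0.1744 0.1218] [0.5718 0.197  0.1619] [0.5586 0.1865 0.1551]
ring 246 [0.5452 0.1702 0.0513] [0.5731 0.2007 0.0794] [0.5551 0.1881 0.0603]
```

View pics/w1.png

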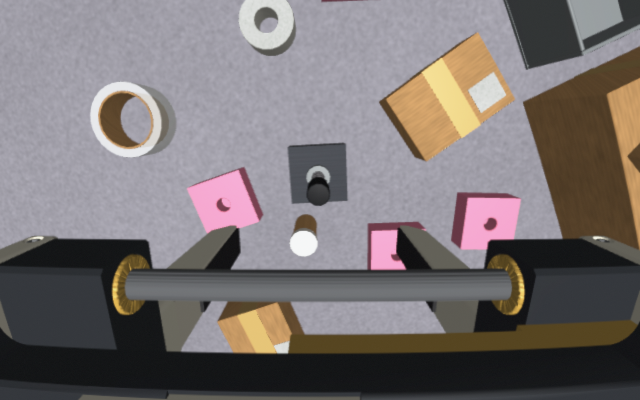

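The wrist picture shows the gauge head at about (318,185) in the dark holder, between pink look-alikes and clear of the white-capped tube at (303,242). Its centre measures (0.560, 0.186) with the top at 0.16 m, as expected. Now I'll descend and grip.

Call:
move_arm:
  deltas: [-0.001,0,0.045,0,0,0,1,-0.001,0,0.09,0,0,0,1,-0.001,0,0.125,0,0,0,1,-0.001,0,0.136,0,0,0,1,-0.001,0,0.136,0,0,0,1,-0.001,0,0.136,0,0,0,0.2,-0.001,0,0.136,0,0,0,0.1,-0.001,0,0.136,0,0,0,0,-0.001,0,0.136,0,0,0,0,-0.001,0,0.136,0,0,0,0,-0.001,0,0.136,0,0,0,0,-0.001,0,0.136,0,0,0,0]
  squeeze: 15

```text
t: 3.9
tool_pos: [0.5608, 0.1846, 0.1339]
orientation: [-0.713, -3.06, 0.0]
force: [-0.2, -0.1, 0.3]
opening: 0.0277
gripper_force: 0.0
```

Call:
move_arm:
  deltas: [0,0,0,0,0,0,0,0,0,0,0,0,0,0,0,0,0,0,0,0,0]

```text
t: 4.28
tool_pos: [0.5608, 0.1846, 0.1339]
orientation: [-0.713, -3.06, 0.0]
force: [-0.5, 0.0, -0.1]
opening: 0.0233
gripper_force: 15.0
```

Call:
move_arm:
  deltas: [0,0,-0.01,0,0,0,0,0,0,-0.025,0,0,0,0,0,0,-0.05,0,0,0,0,0,0,-0.09,0,0,0,0,0,0,-0.13,0,0,0,0,0,0,-0.155,0,0,0,0,0,0,-0.16,0,0,0,0,0,0,-0.16,0,0,0,0]

```text
t: 5.28
tool_pos: [0.5608, 0.1846, 0.2939]
orientation: [0.713, 3.059, 0.0]
force: [-0.0, 0.5, -1.8]
opening: 0.0233
gripper_force: 15.0
```

```bash
python3 - <<'E'
from h import *
st,im,d=snap("wrist","w2");print(st["t"],st["tool_pos"],st["force"],st["gripper_force"],st["opening"])
cv2.imwrite("pics/w2c.png",cv2.resize(im[100:300,160:480],(640,400))[...,::-1])
s2,im,d=snap("side","side2");C=cloud("side",d)
p=np.array(st["tool_pos"])
for z0 in np.arange(.16,.33,.012):
    m=(np.hypot(C[...,0]-p[0],C[...,1]-p[1])<.022)&(C[...,2]>z0)&(C[...,2]<z0+.012);P=C[m]
    if len(P):print(len(P),z0.round(3),P.min(0).round(3),P.max(0).round(3))
# tube ref
R=cv2.Rodrigues(np.array(st["orientation"]))[0]
print((R.T@(np.array([.559,-.1995,p[2]])-p)).round(4))
E
```

```text
5.275 [0.5608254  0.18462737 0.29386776] [-0.01873325  0.53340396 -1.81782761] 14.996753633022308 0.02329154551373571
2 0.16 [0.556 0.181 0.17 ] [0.562 0.186 0.171]
19 0.172 [0.552 0.177 0.173] [0.565 0.189 0.184]
22 0.184 [0.551 0.175 0.184] [0.566 0.186 0.196]
15 0.196 [0.552 0.176 0.197] [0.565 0.191 0.204]
64 0.208 [0.545 0.169 0.208] [0.576 0.202 0.22 ]
33 0.22 [0.546 0.17  0.22 ] [0.57  0.189 0.231]
26 0.232 [0.553 0.175 0.232] [0.565 0.187 0.244]
27 0.244 [0.552 0.176 0.245] [0.566 0.191 0.255]
28 0.256 [0.551 0.176 0.256] [0.567 0.186 0.268]
23 0.268 [0.552 0.176 0.268] [0.564 0.187 0.28 ]
33 0.28 [0.548 0.172 0.28 ] [0.569 0.191 0.292]
38 0.292 [0.548 0.172 0.292] [0.565 0.189 0.303]
19 0.304 [0.544 0.166 0.304] [0.562 0.206 0.316]
21 0.316 [0.544 0.172 0.316] [0.563 0.204 0.328]
11 0.328 [0.546 0.176 0.328] [0.562 0.203 0.34 ]
[-0.1681 -0.3454 -0.    ]
```

View pics/w2c.png

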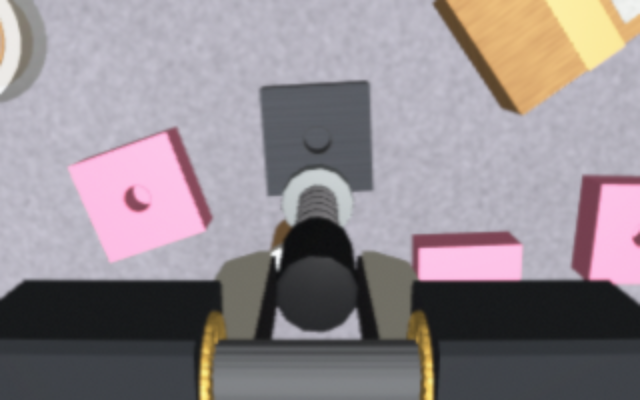

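The gauge hangs straight in the fingers with the tip at about z 0.17. The ring shows at (318,200) in the crop and the holder socket is empty. Next I'll carry it near the tube, stopping short so the wrist camera can see the mouth.

Call:
move_arm:
  deltas: [-0.015,-0.025,0,0,0,0,0,-0.04,-0.063,0,0,0,0,0,-0.065,-0.1,0,0,0,0,0,-0.09,-0.138,0,0,0,0,0,-0.115,-0.176,0,0,0,0,0,-0.14,-0.214,0,0,0,0,0,-0.165,-0.252,0,0,0,0,0,-0.19,-0.29,0,0,0,0,0,-0.215,-0.327,0,0,0,0,0,-0.228,-0.345,0,0,0,0,0,-0.228,-0.345,0,0,0,0,0,-0.228,-0.345,0,0,0,0,0]

```text
t: 6.88
tool_pos: [0.6128, -0.2244, 0.2934]
orientation: [-0.712, -3.059, -0.001]
force: [0.3, 0.5, -2.0]
opening: 0.0232
gripper_force: 15.0
```

```bash
cat > m.py <<'E'
from h import *
import sys
st,im,d=snap("wrist",sys.argv[1]);C=cloud("wrist",d,st);p=np.array(st["tool_pos"]);R=cv2.Rodrigues(np.array(st["orientation"]))[0]
print(st["t"],p,np.round(st["force"],2),st["gripper_force"])
for r in robot.recognise("wrist","tube")[:2]:
    u,v=np.round(r["uv"]).astype(int);print(round(r["confidence"],2),u,v,C[v,u].round(3))
m=(np.hypot(C[...,0]-.559,C[...,1]+.1995)<.028)&(C[...,2]>.104)&(C[...,2]<.116);P=C[m]
print(len(P),P.min(0).round(4),P.max(0).round(4),P.mean(0).round(4))
(cx,cy),r=cv2.minEnclosingCircle(P[:,:2].astype(np.float32));print("circle",cx,cy,r)
from scipy.optimize import least_squares
T=P[:,:2]
f=lambda q:np.maximum(np.hypot(*(T-q).T)-.017,0)+np.maximum(.010-np.hypot(*(T-q).T),0)
q=least_squares(f,[cx,cy],loss="soft_l1",f_scale=.0005).x;print("fit",q.round(4),"tool delta",(R.T@(np.r_[q,p[2]]-p)).round(4))
cv2.imwrite(f"pics/{sys.argv[1]}c.png",cv2.resize(im[50:300,120:520],(640,400))[...,::-1])
E
python3 m.py w3
```

```text
6.875 [ 0.61281977 -0.22442811  0.29335048] [ 0.28  0.47 -1.97] 14.996710270643234
0.63 316 126 [ 0.555 -0.198  0.052]
0.25 490 195 [ 0.751 -0.015  0.059]
427 [ 0.5431 -0.2156  0.1047] [ 0.5766 -0.1823  0.1117] [ 0.5594 -0.199   0.1092]
circle 0.5597621202468872 -0.19911901652812958 0.01702355407178402
fit [ 0.5596 -0.1992] tool delta [ 0.0588 -0.0008  0.0001]
```

View pics/w3c.png

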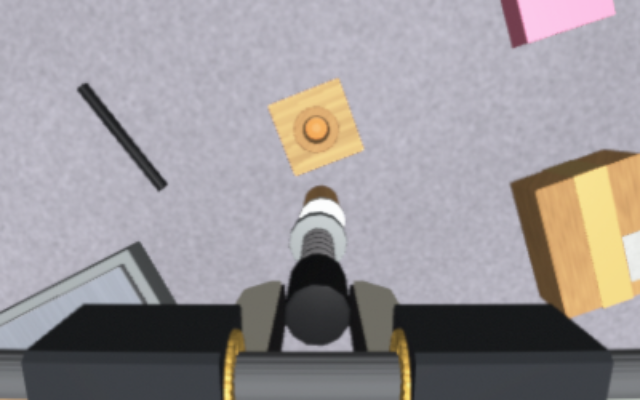

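The open tube's mouth is at crop pixel (316,128), with the white-capped tube under the gauge at (320,205). The rim circle fits with a 17.0 mm radius as expected. Next I'll check the gauge's offset in the tool frame.

```bash
python3 - <<'E'
from h import *
from scipy.optimize import least_squares
d=np.load("pics/w3.npy");m=np.array(robot.camera_model("wrist")["tool_from_camera"])
C=cloud("wrist",d,{"orientation":[0,0,0],"tool_pos":[0,0,0]})
def fit(P,r):
    print(len(P),P.min(0).round(4),P.max(0).round(4))
    f=lambda q:np.maximum(np.hypot(*(P[:,:2]-q).T)-r,0)+.2*np.maximum(r*.0-0,0)
    print(cv2.minEnclosingCircle(P[:,:2].astype(np.float32)))
# tip at tool z = tcp_z - .17 ~ .124; ring top ~ .124-.049=.075 ; head top ~ -.026
for z0,z1,rr in ((-.032,-.02,.03),(.07,.079,.03),(.03,.065,.03)):
    M=(np.hypot(C[...,0],C[...,1])<.02)&(C[...,2]>z0)&(C[...,2]<z1);fit(C[M],0)
s=robot.read_state();print(s["tool_pos"])
E
```

```text
1659 [-0.011 -0.018 -0.032] [ 0.0125  0.0179 -0.02  ]
((0.005956192966550589, -4.67892132292036e-05), 0.018278976902365685)
536 [-0.0101 -0.0154  0.0701] [0.0163 0.0163 0.0787]
((0.0003439256106503308, 0.00046928226947784424), 0.01603102497756481)
225 [ 0.0008 -0.0081  0.0301] [0.0091 0.0087 0.0649]
((0.001676155487075448, 0.00030480697751045227), 0.008510971441864967)
[ 0.61302795 -0.22415358  0.29398553]
```

Call:
move_arm:
  deltas: [0.03,-0.0007,0,0,0,0,0,0.0585,-0.0014,0,0,0,0,0,0.0585,-0.0014,0.025,0,0,0,0,0.0585,-0.0014,0.045,0,0,0,0,0.0585,-0.0014,0.05,0,0,0,0,0.0585,-0.0014,0.05,0,0,0,0,0.0585,-0.0014,0.05,0,0,0,0]

```text
t: 7.85
tool_pos: [0.5603, -0.2012, 0.2448]
orientation: [0.713, 3.059, -0.0]
force: [-0.4, -0.4, -1.3]
opening: 0.0234
gripper_force: 15.0
```

```bash
python3 - <<'E'
from h import *
s,im,d=snap("side","side3");s=robot.read_state();p=np.array(s["tool_pos"]);R=cv2.Rodrigues(np.array(s["orientation"]))[0];print(p)
g=p+R@[.0005,.0004,0];print("gauge",g,"err tool",R.T@(np.array([.5597,-.1991,p[2]])-g))
C=cloud("side",d)
for z0,z1 in ((.09,.112),(.125,.15),(.154,.17),(.175,.2)):
    M=(np.hypot(C[...,0]-.5597,C[...,1]+.1991)<.025)&(C[...,2]>z0)&(C[...,2]<z1);P=C[M];print(z0,len(P),P.min(0).round(4),P.max(0).round(4),np.median(P,0).round(4))
cv2.imwrite("pics/s3c.png",cv2.resize(im[200:300,330:470],(700,500),interpolation=cv2.INTER_CUBIC)[...,::-1])
E
```

```text
[ 0.56033829 -0.20125367  0.24491789]
gauge [ 0.56006657 -0.20067387  0.24491719] err tool [ 1.02443264e-03  1.24979516e-03 -2.11451295e-06]
0.09 171 [ 0.5426 -0.2159  0.0902] [ 0.5755 -0.182   0.1119] [ 0.5542 -0.2016  0.1047]
0.125 54 [ 0.551  -0.2087  0.1252] [ 0.5638 -0.194   0.15  ] [ 0.5551 -0.204   0.138 ]
0.154 51 [ 0.5444 -0.2161  0.1586] [ 0.5688 -0.1899  0.1697] [ 0.5487 -0.2066  0.1651]
0.175 63 [ 0.5516 -0.2089  0.1751] [ 0.564  -0.1928  0.1994] [ 0.5545 -0.2042  0.1869]
```

View pics/s3c.png

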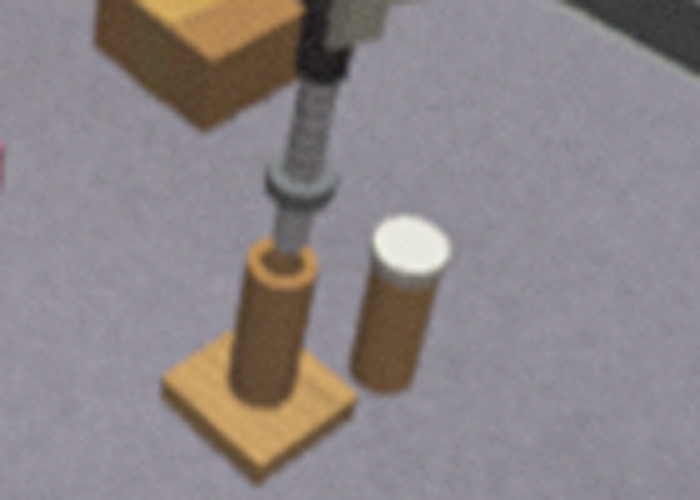

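The side crop shows the gauge tip at (290,245) just over the open tube's mouth at (283,262). It is about 1 mm off in y, so I'll correct that and enter.

Call:
move_arm:
  deltas: [0.0009,0.0011,0,0,0,0,0,0.0009,0.0011,0.006,0,0,0,0,0.0009,0.0011,0.01,0,0,0,0,0.0009,0.0011,0.014,0,0,0,0,0.0009,0.0011,0.018,0,0,0,0,0.0009,0.0011,0.018,0,0,0,0]

```text
t: 8.65
tool_pos: [0.5592, -0.1995, 0.2254]
orientation: [-0.713, -3.059, -0.0]
force: [0.1, 0.7, -1.5]
opening: 0.0234
gripper_force: 15.0
```

Call:
move_arm:
  deltas: [0,0,0.005,0,0,0,0,0,0,0.01,0,0,0,0,0,0,0.014,0,0,0,0,0,0,0.018,0,0,0,0,0,0,0.022,0,0,0,0,0,0,0.022,0,0,0,0]

```text
t: 9.4
tool_pos: [0.5592, -0.1995, 0.2034]
orientation: [-0.713, -3.059, -0.0]
force: [0.6, 1.1, -1.5]
opening: 0.0234
gripper_force: 15.0
```

Call:
move_arm:
  deltas: [0,0,0.003,0,0,0,0,0,0,0.005,0,0,0,0,0,0,0.007,0,0,0,0,0,0,0.009,0,0,0,0,0,0,0.011,0,0,0,0,0,0,0.013,0,0,0,0,0,0,0.013,0,0,0,0]

```text
t: 10.28
tool_pos: [0.5595, -0.1996, 0.1909]
orientation: [0.713, 3.06, 0.0]
force: [-0.9, 0.3, 2.1]
opening: 0.0235
gripper_force: 15.0
```

Call:
move_arm:
  deltas: [0,0,0.001,0,0,0,0,0,0,0.002,0,0,0,0,0,0,0.003,0,0,0,0,0,0,0.004,0,0,0,0,0,0,0.004,0,0,0,0]

```text
t: 10.9
tool_pos: [0.5594, -0.1996, 0.1867]
orientation: [-0.713, -3.059, -0.0]
force: [0.7, 1.2, 1.7]
opening: 0.0231
gripper_force: 15.0
```

Call:
move_arm:
  deltas: [0,0,0.001,0,0,0,0,0,0,0.002,0,0,0,0,0,0,0.002,0,0,0,0]

```text
t: 11.28
tool_pos: [0.5594, -0.1996, 0.1848]
orientation: [-0.713, -3.059, -0.0]
force: [0.1, 0.9, 2.4]
opening: 0.0234
gripper_force: 15.0
```

Call:
move_arm:
  deltas: [0,0,0.0005,0,0,0,0,0,0,0.001,0,0,0,0]

```text
t: 11.52
tool_pos: [0.5595, -0.1996, 0.184]
orientation: [0.713, 3.06, -0.0]
force: [0.1, 1.5, 3.2]
opening: 0.0236
gripper_force: 15.0
```

Call:
move_arm:
  deltas: [0,0,0.0005,0,0,0,0,0,0,0.001,0,0,0,0,0,0,0.001,0,0,0,0]

```text
t: 11.9
tool_pos: [0.5594, -0.1996, 0.1828]
orientation: [-0.713, -3.059, -0.0]
force: [0.3, 0.7, 1.5]
opening: 0.0236
gripper_force: 15.0
```

Still only ring friction.

Call:
move_arm:
  deltas: [0,0,0.001,0,0,0,0,0,0,0.0015,0,0,0,0,0,0,0.0015,0,0,0,0]

```text
t: 12.28
tool_pos: [0.5594, -0.1996, 0.1813]
orientation: [-0.713, -3.059, -0.0]
force: [-0.6, 0.7, 1.0]
opening: 0.0237
gripper_force: 15.0
```

Call:
move_arm:
  deltas: [0,0,0.001,0,0,0,0,0,0,0.0015,0,0,0,0,0,0,0.0015,0,0,0,0]

```text
t: 12.65
tool_pos: [0.5594, -0.1996, 0.1798]
orientation: [-0.713, -3.06, 0.0]
force: [-0.4, 1.1, 2.0]
opening: 0.0237
gripper_force: 15.0
```

Call:
move_arm:
  deltas: [0,0,0.001,0,0,0,0,0,0,0.0015,0,0,0,0,0,0,0.0015,0,0,0,0]

```text
t: 13.02
tool_pos: [0.5594, -0.1996, 0.1783]
orientation: [-0.713, -3.059, -0.0]
force: [0.7, 0.5, 3.1]
opening: 0.0237
gripper_force: 15.0
```

Call:
move_arm:
  deltas: [0,0,0.001,0,0,0,0,0,0,0.0015,0,0,0,0,0,0,0.0015,0,0,0,0]

```text
t: 13.4
tool_pos: [0.5594, -0.1996, 0.1768]
orientation: [-0.713, -3.06, -0.0]
force: [0.5, 1.3, 1.7]
opening: 0.0234
gripper_force: 15.0
```

Call:
move_arm:
  deltas: [0,0,0.001,0,0,0,0,0,0,0.0015,0,0,0,0,0,0,0.0015,0,0,0,0]

```text
t: 13.78
tool_pos: [0.5596, -0.1997, 0.1758]
orientation: [0.713, 3.059, -0.0]
force: [-0.8, 0.4, 5.1]
opening: 0.0236
gripper_force: 15.0
```

```bash
python3 - <<'E'
from h import *
s,im,d=snap("wrist","w5")
for f in ("w2","w3","w5"):
    C=cloud("wrist",np.load(f"pics/{f}.npy"),{"orientation":[0,0,0],"tool_pos":[0,0,0]})
    M=(np.hypot(C[...,0]-.001,C[...,1])<.008)&(C[...,2]>-.05)&(C[...,2]<-.01);print("headtop tool z",f,np.median(C[M][:,2]),M.sum())
    M=(abs(C[...,1])<.016)&(abs(C[...,0])<.017)&(C[...,2]>.02)&(C[...,2]<.09)&(np.hypot(C[...,0],C[...,1])>.0105);print("ring top z",np.median(C[M][:,2]),M.sum())
print(s["tool_pos"],s["force"])
E
```

```text
headtop tool z w2 -0.025830367091412787 613
ring top z 0.07477848193507497 467
headtop tool z w3 -0.025796670291869828 618
ring top z 0.07484899410269827 466
headtop tool z w5 -0.02581114077554643 618
ring top z 0.05475076471627291 737
[ 0.55962833 -0.19970644  0.17581465] [-0.78306833  0.35746092  5.09282842]
```

Force is rising and the move fell short, so this is probably the bottom. One small confirming step.

Call:
move_arm:
  deltas: [0,0,0.0005,0,0,0,0,0,0,0.0005,0,0,0,0]

```text
t: 14.08
tool_pos: [0.5599, -0.1998, 0.1758]
orientation: [0.713, 3.058, -0.0]
force: [-1.0, 0.8, 7.4]
opening: 0.0235
gripper_force: 15.0
```

It has bottomed out at about 58 mm depth: z did not change and the force rose. I'll relieve most of the push, release and retreat straight up.

Call:
move_arm:
  deltas: [0,0,-0.0006,0,0,0,0,0,0,-0.0006,0,0,0,0,0,0,-0.0006,0,0,0,0.3,0,0,-0.0006,0,0,0,0.5,0,0,-0.0006,0,0,0,0.7,0,0,-0.0006,0,0,0,1,0,0,-0.0006,0,0,0,1,0,0,-0.0006,0,0,0,1]

```text
t: 15.08
tool_pos: [0.5595, -0.1996, 0.1755]
orientation: [0.713, 3.06, -0.0]
force: [-0.4, 0.4, -0.4]
opening: 0.0734
gripper_force: 0.0
```

Call:
move_arm:
  deltas: [0,0,-0.0006,0,0,0,1,0,0,-0.0006,0,0,0,1,0,0,-0.02,0,0,0,1,0,0,-0.05,0,0,0,1,0,0,-0.09,0,0,0,1,0,0,-0.12,0,0,0,1,0,0,-0.12,0,0,0,1,0,0,-0.12,0,0,0,1]

```text
t: 16.08
tool_pos: [0.5593, -0.1996, 0.2954]
orientation: [-0.713, -3.06, -0.0]
force: [-0.3, -0.3, -1.0]
opening: 0.0933
gripper_force: 0.0
```

```bash
python3 - <<'E'
from h import *
st,im,d=snap("wrist","w6");s2,im2,d2=snap("side","side6")
for n,C in (("wrist",cloud("wrist",d,st)),("side",cloud("side",d2))):
    near=np.hypot(C[...,0]-.5597,C[...,1]+.1991)
    for z0,z1,r in ((.195,.212,.02),(.15,.165,.03),(.1165,.127,.03),(.104,.1155,.03)):
        P=C[(near<r)&(C[...,2]>z0)&(C[...,2]<z1)]
        if len(P):print(n,z0,len(P),P.min(0).round(4),P.max(0).round(4),np.median(P,0).round(4))
cv2.imwrite("pics/s6c.png",cv2.resize(im2[200:300,330:470],(700,500),interpolation=cv2.INTER_CUBIC)[...,::-1])
print(st["t"],st["tool_pos"],st["force"])
E
```

```text
wrist 0.195 492 [ 0.5476 -0.2102  0.1952] [ 0.5707 -0.1871  0.2038] [ 0.5584 -0.1984  0.2015]
wrist 0.15 4 [ 0.5477 -0.2003  0.1641] [ 0.5533 -0.189   0.1645] [ 0.5478 -0.1968  0.1644]
wrist 0.1165 248 [ 0.5435 -0.2144  0.1169] [ 0.5705 -0.1832  0.1267] [ 0.552  -0.1938  0.1218]
wrist 0.104 54 [ 0.5429 -0.214   0.1041] [ 0.5705 -0.1826  0.1142] [ 0.5471 -0.1948  0.1086]
side 0.195 85 [ 0.5467 -0.2103  0.1951] [ 0.5721 -0.1878  0.2049] [ 0.557  -0.2004  0.2019]
side 0.15 25 [ 0.55   -0.2069  0.1508] [ 0.5596 -0.1938  0.1647] [ 0.5536 -0.202   0.156 ]
side 0.1165 95 [ 0.5429 -0.2146  0.1167] [ 0.5741 -0.1832  0.127 ] [ 0.5529 -0.2036  0.1223]
side 0.104 59 [ 0.5419 -0.215   0.1042] [ 0.5696 -0.1823  0.1155] [ 0.5473 -0.207   0.1096]
16.075 [ 0.55934932 -0.199573    0.29537289] [-0.25987783 -0.29884861 -0.95321567]
```

View pics/s6c.png

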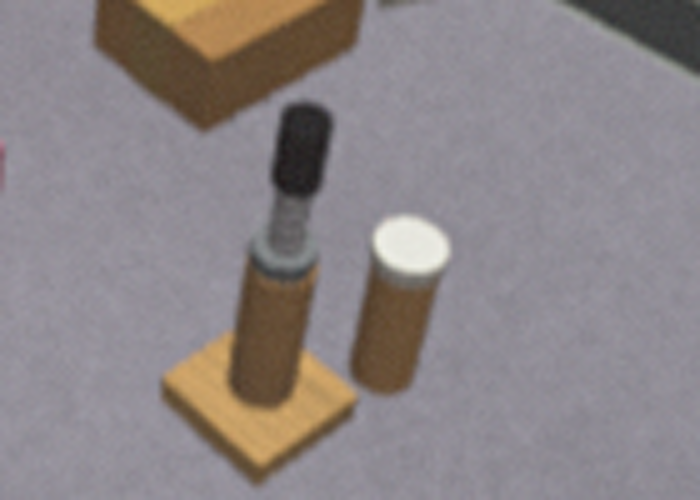

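The crop shows the gauge standing in the open tube, with the ring at (285,252) seated on the rim and the capped tube untouched. The head top at 0.202 m puts the tip at z 0.052.

```bash
python3 -c "
from plant import robot
print(robot.close_job())"
```

```text
the job is handed in; nothing more can be done
None
```

The gauge is standing in the open tube, bottomed out on the goods about 58 mm below the rim with the ring against the rim, and the job is handed in; the peak force I read while pushing was 7.4 N.

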